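# Shut and bolt the specimen chest

## Robot

A 6-joint arm with a two-finger parallel gripper is mounted at the origin on a cart in front of the work surface, level with it; the furniture and walls round the work are solid. World frame = base frame: x ahead of the robot, y to its left, z up, the work surface at z = 0. Lengths are in mm, angles in degrees, forces in N, time in s.
With the tool pointing down it reaches from about 350 to 850 mm from the base axis. Payload 8.1 kg.
Tool frame: the origin (TCP) lies between the finger pads; the fingertips stand 22 mm ahead of it and the grasp point (between the pads) lies 3 mm ahead of it; z points along the fingers, y is the line along which they close (so a half turn about z gives the same grasp; the last joint's range is limited). The gripper opens to 85 mm and grips with 20 to 120 N. Pads are 22 mm wide; open, the fingers measure 114 mm over their backs; the gripper's body (76 mm by 85 mm) begins 54 mm behind the grasp point. The pads swing forward as they close: fully open they stand 13 mm farther back than shut.
Start: joints at [-80.065, 7.471, 85.268, -0, 87.261, -4.893], TCP at [153.573, -580.018, 253.292] pointing down, gripper open.
Joint ranges: [-169.43, 169.43], [-51.17, 129.36], [1.28, 143.12], [-76.62, 256.62], [0, 156.53], [-152.29, 152.29]. Speed limits (degrees/s): [136.94, 136.94, 159.86, 180, 180, 180].

## Interface

Orientations are given as [roll, pitch, yaw] about the fixed x, y, z axes, in that order (R = Rz(yaw) Ry(pitch) Rx(roll)).
In Python, from bench import r, vision gives the robot as it stands.
- The arm moves only by the tool step_arm, never from a script. Its argument "targets" is a list that holds one entry, the list of rows, each a list of 6 numbers: the shift along the world's x, y, z in mm, then the turn, a rotation vector about the world's x, y, z in rad. In form: [[[x, y, z, rx, ry, rz], ...]]. A call has 1 to 12 rows; each row is the pose to reach, as a shift and turn from the pose commanded when the call began; what a row does not reach only later rows make up. A row lasts 1/12 s, in which the tool goes at most 41.7 mm and 7.16 degrees, less where a joint would pass 70% of its speed; a pose out of reach is approached as far as the arm can. A call with a gripper value outside its range is refused whole. "fingers" is the gripper's target within -1 to 1 (shut at 1, half-way at 0, fully open at -1), set as the call begins (left out, the last holds). The fingers move at their own pace and stop on an object; "newtons" is the grip in N (left out, the last holds). Time passes only in rows, so rows that repeat a pose let the fingers close. It gives the time, the measured TCP pose, the force, the opening and the grip force at its end, in the units of the state.
- r.sense(): the state, without advancing time (a new reading comes with each control period).
- vision.snapshot(name): name is "scene" or "top" or "wrist"; returns a dict with "img" (384x512x3 uint8, blue, green, red), "mtx" (3x3 intrinsics, pixels), "eye" and "attitude" of the camera in the world. Camera axes: x right, y up, looking along -z (the intrinsics and any distortion apply to the point x, -y, -z); pixel columns grow to the right and rows downward; lengths in mm; the calibration is good to about 2 mm. A picture is of the moment at which its call begins. There is no depth.
- r.hand_in(): hands the job in; it is judged then, once.
The state is a dict: "time": time; "joint_pos": joint angles; "qd": joint speeds; "joint_efforts": joint torques, N m; "tool_pos": TCP position; "tcp_rot": TCP orientation; "ft_force": force on the tool from outside, world axes, zero at the start; "wrist_torque": the same for the moment, N m; "finger_gap": finger opening in mm; "grip_force": force on a finger pad.
Only numpy, scipy, OpenCV 4.12 (cv2) and the standard library are available. Lean on these libraries where they do the work, as an engineer would, in place of code of your own. Each camera call takes 0.05 s, during which the arm holds its last target. There are 200 camera calls.

## Task

Shut the little specimen chest: with the fingertips push both blue drawers fully home, and only then push the red knob on top all the way to the right, so that the bolt runs through both brass keepers. Only push, do not grip or lift anything, leave the things standing around where they are, and finish with the hand clear.

Things in the scene. Friction and masses are not known exactly. Their poses are not given: they have to be found in the camera images.
- chest: low grey steel chest, 110 mm deep (x), 260 wide (y), 66 high, fixed; two drawers side by side slide out of its front (-x). Origin: centre of its underside; x points to its back, y to its left, z up; yaw within 0.2 rad. On its top, left half near the front: a bolt guide 14 mm high; near the middle of the front edge two brass keeper loops, one on each drawer, 16 mm high
- drawer_left_pull (a point): middle of the front edge of the left drawer's aluminium pull lip (60 mm wide, 5 thick, 8 mm out from the blue front panel). 46 mm above the worktop; moves with the drawer. Panel: 126 mm wide, 57 high, 8 thick, top edge 19 mm above this point, lower edge 38 mm below. Axes: x into the chest, the way the drawer closes; y left along the front; z up
- drawer_right_pull (a point): middle of the front edge of the right drawer's aluminium pull lip (60 mm wide, 5 thick, 8 mm out from the blue front panel). 46 mm above the worktop; moves with the drawer. Panel: 126 mm wide, 57 high, 8 thick, top edge 19 mm above this point, lower edge 38 mm below. Axes: x into the chest, the way the drawer closes; y left along the front; z up
- drawer_left (a joint): how far the left drawer is open, m: 0 is fully home against its stop, 0.070 is fully open; it slides stiffly (about 2 N), stays where it is left and does not spring back
- drawer_right (a joint): how far the right drawer is open, m: 0 is fully home against its stop, 0.070 is fully open; it slides stiffly (about 2 N), stays where it is left and does not spring back
- bolt_knob (a point): centre of the red bolt knob, an upright cylinder, 14 mm diameter, 26 mm high; 99 mm above the worktop; its foot is 6 mm above the guide; moves with the bolt rod. Axes as the chest's: push it along -y (right) to shoot the bolt through the keepers, which line up only when the drawers are home
- bolt (a joint): travel of the bolt, m: 0 drawn back (knob at the left), 0.050 fully shot against its stop (knob 50 mm further right, towards the middle of the chest); it moves stiffly (about 1.5 N) and stays where it is left
- specimen_holder: round steel specimen holder, 53 mm across, 19 mm high, standing loose on the right rear part of the chest's top; bystander; origin at the centre of its underside, z up
- brown_vial: brown bottle with black cap, 30 mm across, 66 mm high, standing beside the chest to its right; bystander; origin at the centre of its underside, z up
- small_weight: small steel loading weight with a knob, 39 mm across, 34 mm high, beside the chest to its left; bystander; origin at the centre of its underside, z up
- tub: white plastic tub with lid, 65 mm across, 50 mm high, in front at the right; bystander; origin at the centre of its underside, z up
- stapler: blue stapler, 126 mm long (y), 34 mm wide, 46 mm high, at the left; bystander; origin at the centre of its underside, z up

How it is judged (in metres and radians):
On the way, in this order (a step that is already met when the one before it is completed fails the run):
1. both drawers are pushed fully home (value of joint each of drawer_left, drawer_right below 0.004 m), for 0.2 s.
2. the bolt is pushed all the way to the right, through both keepers (all of step 1 and value of joint bolt above 0.045 m), for 0.2 s.
At the end, for the whole second after the job is handed in: Both drawers are within 4 mm of fully home, the bolt is within 5 mm of its stop, and every bystander stands upright within 15 mm of where it was at the start (all of step 2 and distance of each of specimen_holder, brown_vial, small_weight, tub, stapler from where it was at the start of the episode below 0.015 m and angle between each of specimen_holder, brown_vial, small_weight, tub, stapler's own z axis and vertical below 0.2 rad); the robot touches nothing.
It fails at once if the bolt is shot (more than 18 mm) while a drawer is open by more than 8 mm (value of joint bolt above 0.018 m and value of joint any of drawer_left, drawer_right above 0.008 m).
It fails at once if the bolt knob is taken between the fingers (x of the grasp point in the frame of bolt_knob between -0.006 and 0.006 m and y of the grasp point in the frame of bolt_knob between -0.006 and 0.006 m and z of the grasp point in the frame of bolt_knob below 0.022 m).
It fails at once if a drawer front is taken between the fingers ((x of the grasp point in the frame of drawer_left_pull between 0.006 and 0.018 m and y of the grasp point in the frame of drawer_left_pull between -0.06 and 0.06 m and z of the grasp point in the frame of drawer_left_pull below 0.03 m) or (x of the grasp point in the frame of drawer_right_pull between 0.006 and 0.018 m and y of the grasp point in the frame of drawer_right_pull between -0.06 and 0.06 m and z of the grasp point in the frame of drawer_right_pull below 0.03 m)).
It fails at once if a bystander (holder, vial, weight, tub, stapler) is knocked, carried or lifted: moved 15 mm or more (distance of any of specimen_holder, brown_vial, small_weight, tub, stapler from where it was at the start of the episode above 0.015 m).
It also fails if it takes over 54 s, if anything falls off the work surface, if the arm or the gripper's body presses on something with over 40 N, if the wrist force passes 120 N, or if a joint passes its speed limit or range.

## Working session

There is one attempt and no reset: what is moved stays moved. The work goes in short steps, Python scripts to look and compute and a tool call to move; the robot and the scene stay as the last step left them, time stands still between calls to the robot, and variables do not carry over. Pictures are saved under pics/ and viewed, at most 10 in all, crops included, and the job is handed in when it is done.

Besides the shell and the picture viewer there is one more tool, called after "Request:" as name([rows], argument=value, ...), one row to a line, values as JSON. step_arm: Moves the arm, as the interface text tells. Its arguments: {"type":"object","properties":{"targets":{"type":"array"},"fingers":{"type":"number"},"newtons":{"type":"number"}},"required":["targets"]}

```bash
mkdir -p pics; cat > h.py <<'E'
import numpy as np, cv2
from bench import r, vision
def ray(s,u,v):
    d=np.linalg.inv(s["mtx"])@[u,v,1]; A=np.array(s["attitude"],float)
    if A.shape!=(3,3):
        from scipy.spatial.transform import Rotation as R
        A=R.from_euler('xyz',A,degrees=True).as_matrix()
    return np.array(s["eye"],float), A@np.array([d[0],-d[1],-d[2]])
def at(s,u,v,z):
    e,d=ray(s,u,v); return e+d*(z-e[2])/d[2]
E
python3 - <<'E'
from h import *
import pickle
S={}
for n in ("top","scene"):
    s=vision.snapshot(n); S[n]=s
    cv2.imwrite(f"pics/{n}0.png",cv2.resize(s["img"],(800,600),interpolation=cv2.INTER_CUBIC))
    print(n,{k:v for k,v in s.items() if k!="img"})
pickle.dump(S,open("S.pkl","wb"))
print(r.sense())
E
```

```text
top {'mtx': array([[402.09893903,   0.        , 257.3376132 ],
       [  0.        , 402.09893903, 190.1202289 ],
       [  0.        ,   0.        ,   1.        ]]), 'eye': array([ 309.87601071,  -10.73334831, 1197.48121257]), 'attitude': array([ 1.13116068e+01, -1.50499088e-02, -8.93553254e+01])}
scene {'mtx': array([[489.14491868,   0.        , 260.89297954],
       [  0.        , 489.14491868, 186.53290832],
       [  0.        ,   0.        ,   1.        ]]), 'eye': array([-444.21216801,  964.36704686,  691.9655397 ]), 'attitude': array([  66.91545316,    0.6495103 , -135.81460479])}
{'time': 0.1, 'joint_pos': array([-8.00637778e+01,  7.51182550e+00,  8.53247865e+01,  2.92470585e-04,
        8.72603358e+01, -4.89260459e+00]), 'qd': array([-0.0331662 , -0.09402029, -0.22345206,  0.01126099, -0.0287035 ,
       -0.06680902]), 'joint_efforts': array([ 9.85862862e-04, -5.70952427e+01, -5.01940799e+01, -1.29947944e-04,
        8.08407407e-03,  8.25536802e-06]), 'tool_pos': array([ 153.50693145, -579.55128763,  252.32165802]), 'tcp_rot': array([-1.79903430e+02, -8.55955992e-03,  1.48288054e+01]), 'ft_force': array([-0.28766939, -0.90831565,  0.17968683]), 'wrist_torque': array([-0.03811157,  0.02708002,  0.01604242]), 'grip_force': 0.0, 'finger_gap': 85.75217606713151}
```

View pics/top0.png

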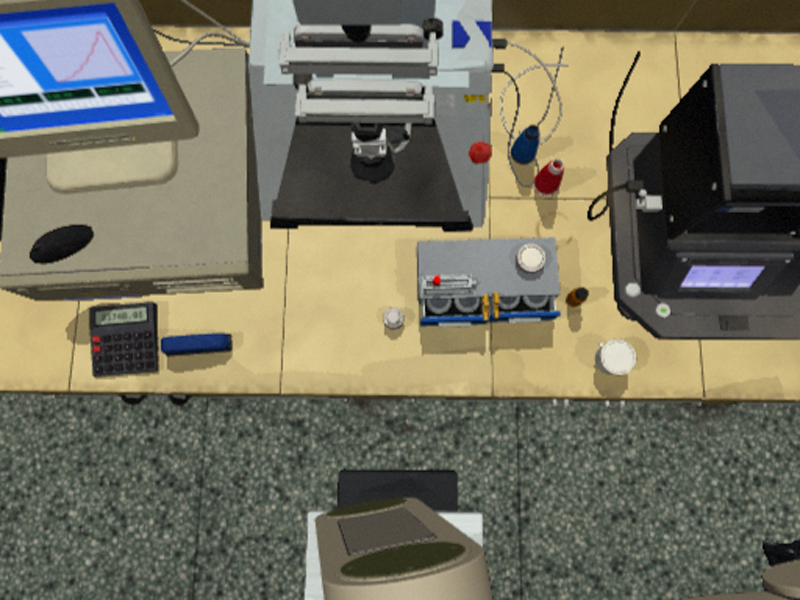

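View pics/scene0.png

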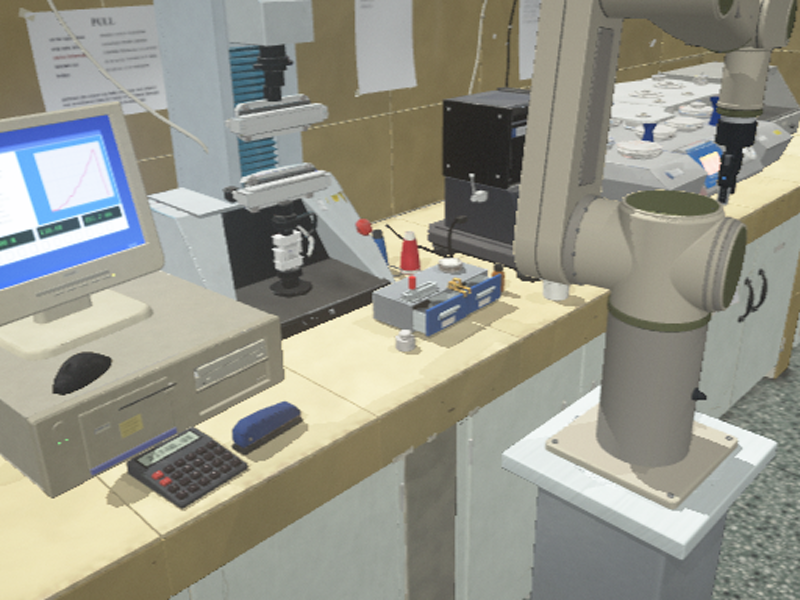

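The top view shows the chest at about (417–560, 238–325) with both drawers open, the knob at (437,280), holder at (530,258), vial at (577,296), weight at (393,318) and tub at (617,358). The stapler is far to the left. Next I'll enlarge the chest.

```bash
python3 - <<'E'
from h import *
import pickle
S=pickle.load(open("S.pkl","rb"))
a=cv2.resize(S["top"]["img"][145:235,240:400],(800,450),interpolation=cv2.INTER_CUBIC)
cv2.imwrite("pics/topc.png",a)
b=cv2.resize(S["scene"]["img"][160:230,230:340],(792,504),interpolation=cv2.INTER_CUBIC)
cv2.imwrite("pics/scenec.png",b)
E
```

```text
(no output)
```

View pics/topc.png

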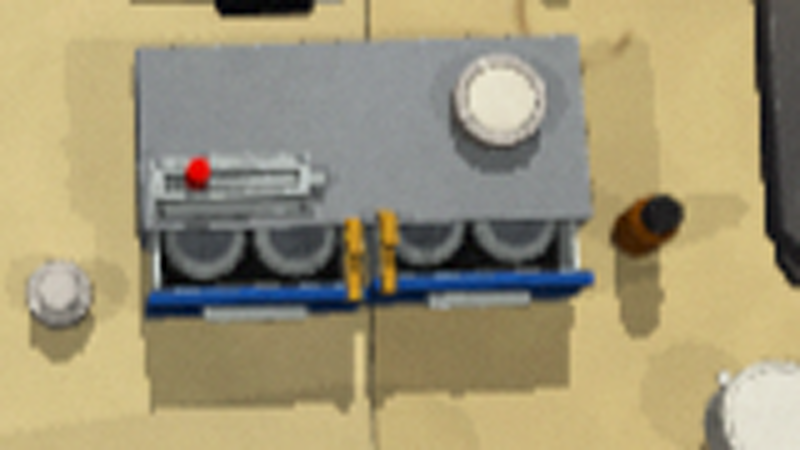

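View pics/scenec.png

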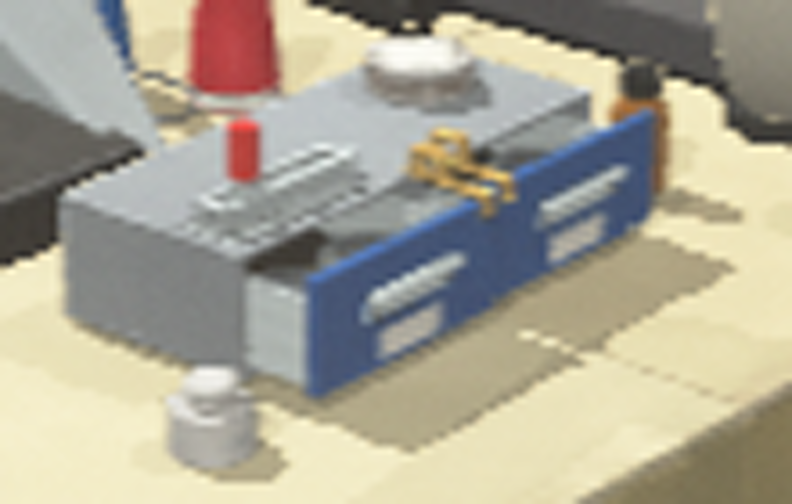

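The crop shows, at 5x with offset 240,145:
- Chest top corners at back-left (137,50), back-right (579,38), front-right (590,218) and front-left (138,228).
- Knob at (198,172).
- Panels with top edges running (147,297)–(350,292) and (372,290)–(592,275).
- Pull lips at about (255,313) and (480,300).

```bash
python3 - <<'E'
from h import *
import pickle
S=pickle.load(open("S.pkl","rb"));s=S["top"]
for n,x,y,z in [("BL",137,50,66),("BR",579,38,66),("FR",590,218,66),("FL",138,228,66),("pLl",147,298,65),("pLr",350,290,65),("pRl",372,289,65),("pRr",592,275,65),
 ("lipL_l",204,318,46),("lipL_r",306,314,46),("lipR_l",429,305,46),("lipR_r",530,301,46),("knobtop",198,165,112),("knobmid",198,172,99),("guideL",155,175,80),("guideR",325,180,80),("keepL",354,222,82),("keepR",386,215,82),("holder",499,94,85),("vialcap",663,213,66),("weight",61,290,30),("tub",770,405,50)]:
    print(n,at(s,240+x/5-.4,145+y/5-.4,z).round(1))
s2=S["scene"]
for n,x,y,z in [("knobtop",242,122,112),("knobfoot",244,180,86),("pLl",310,280,65),("pRr",652,112,65),("FLtop",245,255,66)]:
    print("sc",n,at(s2,230+x/7.2-.4,160+y/7.2-.4,z).round(1))
E
```

```text
BL [642.3 -35.5  66. ]
BR [ 652.5 -294.    66. ]
FR [ 545.1 -296.4   66. ]
FL [536.3 -36.8  66. ]
pLl [495.8 -42.2  65. ]
pLr [ 501.8 -158.1   65. ]
pRl [ 502.5 -170.6   65. ]
pRr [ 512.  -296.6   65. ]
lipL_l [487.6 -75.8  46. ]
lipL_r [ 490.6 -134.9   46. ]
lipR_l [ 496.7 -206.2   46. ]
lipR_r [ 499.7 -264.8   46. ]
knobtop [563.  -68.7 112. ]
knobmid [562.1 -69.4  99. ]
guideL [564.4 -46.   80. ]
guideR [ 562.6 -142.8   80. ]
keepL [ 537.9 -158.7   82. ]
keepR [ 542.2 -176.9   82. ]
holder [ 613.  -242.3   85. ]
vialcap [ 548.5 -338.5   66. ]
weight [505.8   7.5  30. ]
tub [ 440.3 -399.3   50. ]
sc knobtop [559.9 -69.9 112. ]
sc knobfoot [556.6 -67.3  86. ]
sc pLl [493.8 -42.7  65. ]
sc pRr [ 505.7 -295.7   65. ]
sc FLtop [531.  -41.1  66. ]
```

Request:
step_arm([
  [[25, 37, 0, 0, 0, -0.02], [50, 74, 0, 0, 0, -0.04], [75, 111, 0, 0, 0, -0.06], [100, 148, 0, 0, 0, -0.08], [125, 185, 0, 0, 0, -0.1], [150, 222, 0, 0, 0, -0.12], [175, 259, 0, 0, 0, -0.14], [200, 296, 0, 0, 0, -0.16], [225, 333, 0, 0, 0, -0.18], [250, 370, 0, 0, 0, -0.2], [275, 420, -10, 0, 0, -0.215], [300, 455, -20, 0, 0, -0.215]],
], fingers=1, newtons=30)

```text
time: 1.1
tool_pos: [429.7, -162.0, 241.8]
tcp_rot: [180.0, -0.1, 2.5]
ft_force: [1.0, -1.7, 1.1]
finger_gap: 0.0
grip_force: 0.0
```

Request:
step_arm([
  [[1, 7, 0, 0, 0, 0], [1, 7, -20, 0, 0, 0], [1, 7, -45, 0, 0, 0], [1, 7, -70, 0, 0, 0], [1, 7, -95, 0, 0, 0], [1, 7, -115, 0, 0, 0], [1, 7, -135, 0, 0, 0], [1, 7, -150, 0, 0, 0], [1, 7, -165, 0, 0, 0], [1, 7, -175, 0, 0, 0], [1, 7, -175, 0, 0, 0], [1, 7, -175, 0, 0, 0]],
])

```text
time: 2.1
tool_pos: [429.5, -156.8, 66.0]
tcp_rot: [-180.0, 0.1, 2.5]
ft_force: [-0.1, 0.2, 1.3]
finger_gap: 0.3
grip_force: 0.0
```

```bash
python3 - <<'E'
from h import *
s=vision.snapshot("scene")
b=cv2.resize(s["img"][130:230,230:340],(660,600),interpolation=cv2.INTER_CUBIC)
cv2.imwrite("pics/s1.png",b); t=r.sense();print(t["tool_pos"],t["ft_force"],t["tcp_rot"])
E
```

```text
[ 430.17267212 -157.11796336   66.82671704] [ 0.15253409 -0.94829007  0.45860231] [ 1.79992738e+02 -1.28466999e-02  2.50606926e+00]
```

View pics/s1.png

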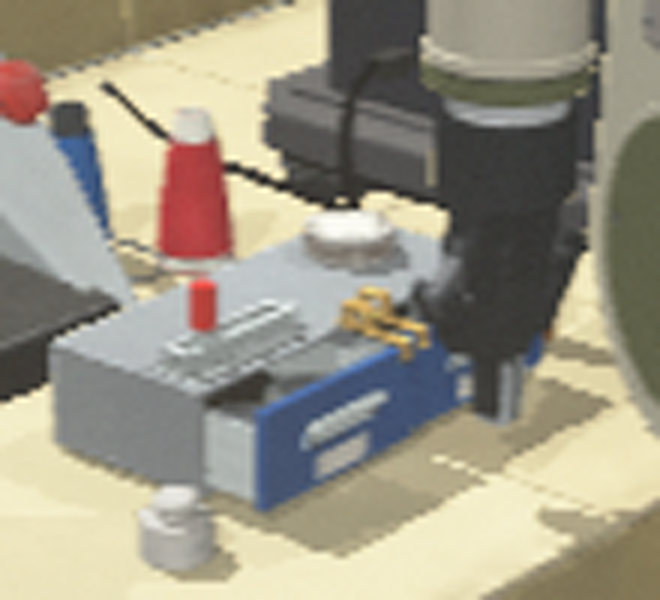

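The picture shows the shut fingers in front of the chest, with the tips at about (500,415) and clear of everything. Both drawers are still open. I'll move left to the left lip and push.

Request:
step_arm([
  [[0, 20, -4, 0, 0, 0], [0, 39, -8, 0, 0, 0], [10, 39, -8, 0, 0, 0], [25, 40, -8, 0, 0, 0], [35, 40, -8, 0, 0, 0], [40, 40, -8, 0, 0, 0], [45, 40, -8, 0, 0, 0], [50, 41, -8, 0, 0, 0], [55, 41, -8, 0, 0, 0], [59, 41, -8, 0, 0, 0], [63, 41, -8, 0, 0, 0], [63, 41, -8, 0, 0, 0]],
])

```text
time: 3.15
tool_pos: [493.7, -116.0, 58.5]
tcp_rot: [180.0, -0.0, 2.5]
ft_force: [-0.2, 0.5, -0.0]
finger_gap: -0.0
grip_force: 0.0
```

```bash
python3 - <<'E'
from h import *
from scipy.spatial.transform import Rotation as R
import pickle
s=pickle.load(open("S.pkl","rb"))["scene"]
A=R.from_euler('xyz',s["attitude"],degrees=True).as_matrix()
for z in (66.8-22,66.8-35):
    p=A.T@(np.array([430,-157,z])-s["eye"]); q=s["mtx"]@[p[0]/-p[2],-p[1]/-p[2],1]
    print(z,(q[0]-230+.4)*6,(q[1]-130+.4)*6)
E
```

```text
44.8 493.8709365643936 416.23754218517803
31.799999999999997 493.147302190611 438.51408270650256
```

Request:
step_arm([
  [[2, 0, 0, 0, 0, 0], [4, 0, 0, 0, 0, 0], [6, 0, 0, 0, 0, 0], [8, 0, 0, 0, 0, 0]],
])

```text
time: 3.48
tool_pos: [500.9, -115.8, 58.2]
tcp_rot: [-180.0, 0.0, 2.5]
ft_force: [-2.6, 0.9, 0.1]
finger_gap: 0.2
grip_force: 0.8
```

```bash
python3 - <<'E'
from h import *
s=vision.snapshot("scene"); t=r.sense();print(t["tool_pos"],t["ft_force"])
a=cv2.resize(s["img"][150:230,230:340],(792,576),interpolation=cv2.INTER_CUBIC)
cv2.imwrite("pics/s2.png",a)
E
```

```text
[ 501.30119406 -115.88592584   58.28140195] [-0.95585169  0.25199881  1.01407047]
```

View pics/s2.png

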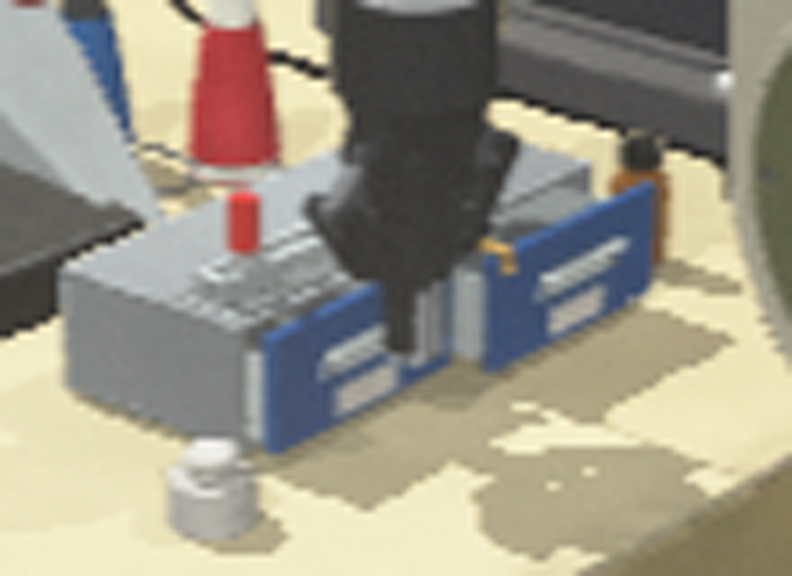

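The left drawer is following, with its panel's left edge at (265,340) and a gap of about 10 mm. I'll keep pushing until the stop.

Request:
step_arm([
  [[2, 0, 0, 0, 0, 0], [4, 0, 0, 0, 0, 0], [6, 0, 0, 0, 0, 0], [8, 0, 0, 0, 0, 0], [9, 0, 0, 0, 0, 0], [10, 0, 0, 0, 0, 0]],
])

```text
time: 4.03
tool_pos: [510.6, -115.9, 58.2]
tcp_rot: [-180.0, 0.1, 2.5]
ft_force: [-7.1, 0.4, 5.3]
finger_gap: -0.1
grip_force: 3.6
```

Request:
step_arm([
  [[1, 0, 0, 0, 0, 0], [2, 0, 0, 0, 0, 0], [2, 0, 0, 0, 0, 0]],
])

```text
time: 4.28
tool_pos: [510.8, -115.9, 57.9]
tcp_rot: [-180.0, 0.3, 2.5]
ft_force: [-15.0, 0.7, 9.8]
finger_gap: 0.0
grip_force: 7.1
```

Request:
step_arm([
  [[1, 0, 0, 0, 0, 0], [2, 0, 0, 0, 0, 0], [2, 0, 0, 0, 0, 0]],
])

```text
time: 4.53
tool_pos: [511.0, -115.9, 57.7]
tcp_rot: [-179.9, 0.5, 2.5]
ft_force: [-23.5, 0.4, 17.0]
finger_gap: -0.3
grip_force: 11.9
```

The left drawer is against its stop at x=511, as predicted. I'll back off and go to the right drawer.

Request:
step_arm([
  [[-20, 0, 0, 0, 0, 0], [-45, 0, 0, 0, 0, 0], [-45, -25, 0, 0, 0, 0], [-45, -50, 0, 0, 0, 0], [-45, -75, 0, 0, 0, 0], [-45, -100, 0, 0, 0, 0], [-45, -114, 0, 0, 0, 0], [-40, -114, 0, 0, 0, 0], [-35, -114, 0, 0, 0, 0], [-30, -114, 0, 0, 0, 0], [-26, -114, 0, 0, 0, 0], [-22, -114, 0, 0, 0, 0]],
])

```text
time: 5.53
tool_pos: [493.4, -228.9, 58.1]
tcp_rot: [-180.0, 0.0, 2.6]
ft_force: [-1.3, -0.4, 1.1]
finger_gap: -0.2
grip_force: 0.9
```

Request:
step_arm([
  [[3, 0, 0, 0, 0, 0], [6, 0, 0, 0, 0, 0], [9, 0, 0, 0, 0, 0], [12, 0, 0, 0, 0, 0], [14, 1, 0, 0, 0, 0], [16, 1, 0, 0, 0, 0], [18, 1, 0, 0, 0, 0], [20, 1, 0, 0, 0, 0], [21, 1, 0, 0, 0, 0], [22, 1, 0, 0, 0, 0]],
])

```text
time: 6.37
tool_pos: [515.1, -228.9, 58.3]
tcp_rot: [-180.0, 0.0, 2.5]
ft_force: [-1.9, 1.2, 0.4]
finger_gap: -0.1
grip_force: 0.8
```

Request:
step_arm([
  [[1, 0, 0, 0, 0, 0], [2, 0, 0, 0, 0, 0], [2, 0, 0, 0, 0, 0]],
])

```text
time: 6.62
tool_pos: [515.6, -228.9, 58.2]
tcp_rot: [-180.0, 0.2, 2.5]
ft_force: [-9.7, 0.3, 6.8]
finger_gap: -0.2
grip_force: 4.9
```

The right drawer is home too: it stops at 515.5 against a prediction of 516. One more firm push, then retreat, rise and cross to the left of the knob.

Request:
step_arm([
  [[1, 0, 0, 0, 0, 0], [2, 0, 0, 0, 0, 0], [2, 0, 0, 0, 0, 0], [-20, 0, 0, 0, 0, 0], [-45, 0, 0, 0, 0, 0], [-45, 0, 30, 0, 0, 0], [-45, 0, 65, 0, 0, 0], [-45, 0, 100, 0, 0, 0], [-45, 0, 125, 0, 0, 0], [-45, 30, 130, 0, 0, 0], [-45, 60, 130, 0, 0, 0], [-45, 90, 130, 0, 0, 0]],
])

```text
time: 7.62
tool_pos: [472.9, -138.8, 190.1]
tcp_rot: [179.9, -0.2, 2.4]
ft_force: [0.6, -0.6, 0.2]
finger_gap: 0.0
grip_force: 0.0
```

Request:
step_arm([
  [[15, 25, 0, 0, 0, 0], [30, 50, 0, 0, 0, 0], [45, 70, 0, 0, 0, 0], [60, 90, 0, 0, 0, 0], [75, 105, 0, 0, 0, 0], [87, 112, 0, 0, 0, 0], [87, 112, 0, 0, 0, 0]],
])

```text
time: 8.2
tool_pos: [560.9, -25.3, 188.8]
tcp_rot: [-180.0, -0.1, 2.6]
ft_force: [1.7, 0.7, 0.2]
finger_gap: 0.1
grip_force: 0.0
```

```bash
python3 - <<'E'
from h import *
s=vision.snapshot("top"); t=r.sense();print(t["tool_pos"],t["ft_force"])
a=cv2.resize(s["img"][145:235,240:400],(800,450),interpolation=cv2.INTER_CUBIC)
cv2.imwrite("pics/t2.png",a)
E
```

```text
[559.82757175 -26.26340353 188.53453774] [-1.09155963 -0.27508804  0.53421289]
```

View pics/t2.png

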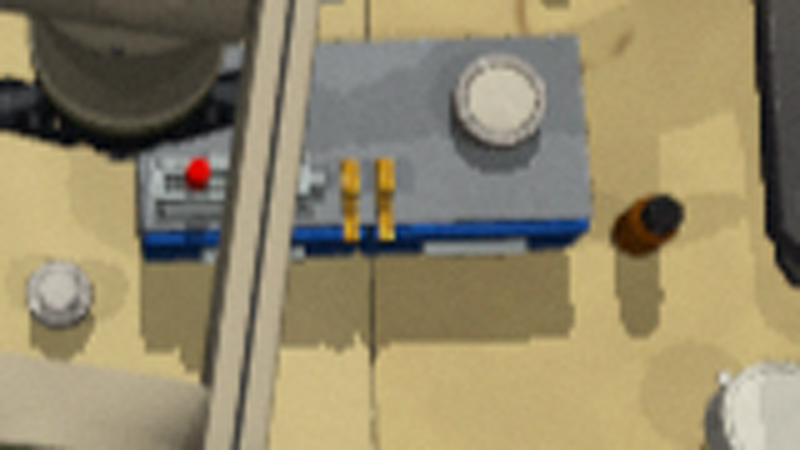

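Both drawers are flush, with the keepers lined up at (350,170) and (385,170). The knob is still at (198,172) and the bystanders are unmoved. Now I descend and push the knob right.

Request:
step_arm([
  [[0, 0, -20, 0, 0, 0], [0, 0, -40, 0, 0, 0], [0, 0, -58, 0, 0, 0], [0, 0, -69, 0, 0, 0], [0, -5, -69, 0, 0, 0], [0, -10, -69, 0, 0, 0], [1, -15, -69, 0, 0, 0], [1, -20, -69, 0, 0, 0], [1, -25, -69, 0, 0, 0], [1, -30, -69, 0, 0, 0]],
])

```text
time: 9.08
tool_pos: [560.8, -57.6, 120.5]
tcp_rot: [180.0, -0.1, 2.5]
ft_force: [-0.5, 1.0, 1.3]
finger_gap: -0.1
grip_force: 0.8
```

Request:
step_arm([
  [[0, -4, 0, 0, 0, 0], [0, -8, 0, 0, 0, 0], [1, -12, 0, 0, 0, 0], [1, -16, 0, 0, 0, 0], [1, -20, 0, 0, 0, 0], [1, -24, 0, 0, 0, 0], [1, -28, 0, 0, 0, 0], [1, -31, 0, 0, 0, 0], [1, -34, 0, 0, 0, 0]],
])

```text
time: 9.83
tool_pos: [560.9, -91.3, 119.2]
tcp_rot: [-180.0, 0.0, 2.5]
ft_force: [1.5, 2.1, 0.6]
finger_gap: -0.3
grip_force: 0.7
```

Request:
step_arm([
  [[0, -2, 0, 0, 0, 0], [0, -4, 0, 0, 0, 0], [0, -6, 0, 0, 0, 0], [0, -7, 0, 0, 0, 0], [0, -8, 0, 0, 0, 0], [0, -8, 0, 0, 0, 0]],
])

```text
time: 10.33
tool_pos: [560.9, -94.4, 119.2]
tcp_rot: [-179.6, 0.0, 2.6]
ft_force: [0.7, 21.7, 4.1]
finger_gap: -0.3
grip_force: 11.4
```

Request:
step_arm([
  [[0, -1, 0, 0, 0, 0], [0, -2, 0, 0, 0, 0], [0, -2, 0, 0, 0, 0]],
])

```text
time: 10.58
tool_pos: [560.9, -94.8, 119.2]
tcp_rot: [-179.4, 0.0, 2.6]
ft_force: [0.3, 30.1, 6.2]
finger_gap: -0.4
grip_force: 15.1
```

Request:
step_arm([
  [[0, -1, 0, 0, 0, 0], [0, -2, 0, 0, 0, 0], [0, -2, 0, 0, 0, 0]],
])

```text
time: 10.83
tool_pos: [560.9, -95.1, 119.2]
tcp_rot: [-179.3, 0.0, 2.7]
ft_force: [-0.1, 37.4, 8.2]
finger_gap: 0.1
grip_force: 18.8
```

It's at a hard stop near the predicted travel. I'll back off, rise, move clear and check.

Request:
step_arm([
  [[0, 15, 0, 0, 0, 0], [0, 35, 0, 0, 0, 0], [0, 40, 20, 0, 0, 0], [0, 40, 50, 0, 0, 0], [0, 40, 80, 0, 0, 0], [0, 50, 110, 0, 0, 0], [-20, 80, 120, 0, 0, 0], [-40, 110, 130, 0, 0, 0], [-60, 145, 130, 0, 0, 0], [-80, 180, 130, 0, 0, 0], [-100, 215, 130, 0, 0, 0], [-100, 215, 130, 0, 0, 0]],
])

```text
time: 11.83
tool_pos: [457.9, 116.9, 249.4]
tcp_rot: [-179.9, 0.1, 2.8]
ft_force: [-0.9, -0.0, -0.7]
finger_gap: -0.3
grip_force: 0.0
```

```bash
python3 - <<'E'
from h import *
s=vision.snapshot("top"); t=r.sense();print(t["tool_pos"],t["ft_force"])
a=cv2.resize(s["img"][145:235,240:400],(800,450),interpolation=cv2.INTER_CUBIC)
cv2.imwrite("pics/t3.png",a)
m=(s["img"][...,2]>180)&(s["img"][...,1]<60)&(s["img"][...,0]<60)
m[:165]=0;m[:,:260]=0;m[:,400:]=0
y,x=np.where(m[:200]);print(len(x),at(s,x.mean(),y.mean(),105))
import pickle
s=pickle.load(open("S.pkl","rb"))["top"];m=(s["img"][...,2]>180)&(s["img"][...,1]<60)&(s["img"][...,0]<60)
m[:165]=0;m[:,:260]=0;m[:,400:]=0
y,x=np.where(m[:200]);print(len(x),at(s,x.mean(),y.mean(),105))
E
```

```text
[459.39740851 114.66272064 249.50499119] [ 0.21383081 -0.09143841 -0.07743103]
12 [ 564.50987153 -112.92763045  105.        ]
12 [562.11714245 -69.95078235 105.        ]
```

View pics/t3.png

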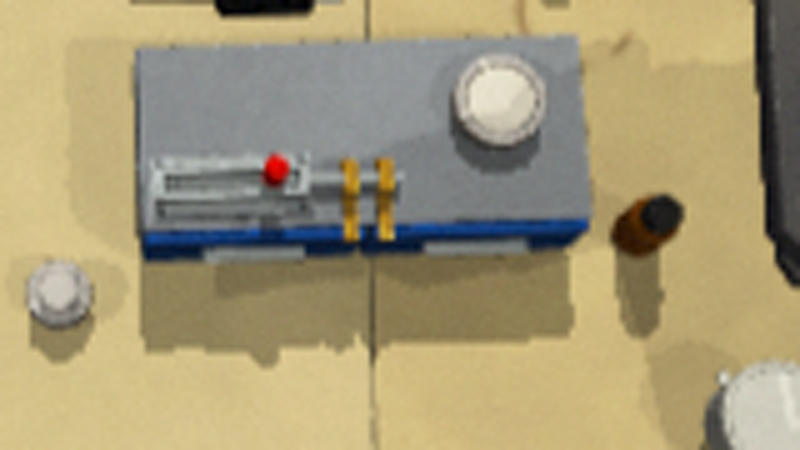

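The rod now runs through both keepers. The knob has moved about 43 mm, which is close to the threshold, so I'll measure the travel more precisely.

```bash
python3 - <<'E'
from h import *
import pickle
S=pickle.load(open("S.pkl","rb"))
N={n:vision.snapshot(n) for n in("top","scene")}; pickle.dump(N,open("N.pkl","wb"))
box={"top":(172,186,270,302),"scene":(160,188,250,285)}
P={}
for k,D in(("old",S),("new",N)):
    c=[]
    for n in("top","scene"):
        a,b,l,rr=box[n]; im=D[n]["img"][a:b,l:rr].astype(float)
        w=np.clip(im[...,2]-np.maximum(im[...,1],im[...,0])-40,0,None)
        y,x=np.mgrid[a:b,l:rr]; u,v=(w*x).sum()/w.sum(),(w*y).sum()/w.sum()
        c.append(ray(D[n],u,v)); print(k,n,u,v,w.sum(),at(D[n],u,v,100 if n=="scene" else 107))
    A=np.zeros((3,3));q=np.zeros(3)
    for e,d in c:
        d=d/np.linalg.norm(d);M=np.eye(3)-np.outer(d,d);A+=M;q+=M@e
    P[k]=np.linalg.solve(A,q);print(k,P[k])
print(P["new"]-P["old"])
im=N["scene"]["img"][155:205,235:315];a=cv2.resize(im,(640,400),interpolation=cv2.INTER_CUBIC)
im=N["top"]["img"][170:195,263:325];b=cv2.resize(im,(640,258),interpolation=cv2.INTER_CUBIC)
o=cv2.resize(S["top"]["img"][170:195,263:325],(640,258),interpolation=cv2.INTER_CUBIC)
cv2.imwrite("pics/k.png",cv2.resize(np.vstack([a,b]),(580,596)))
E
```

```text
old top 279.15602836879435 178.72036474164133 2961.0 [561.01578205 -68.88593681 107.        ]
old scene 261.9608178629481 168.7945932072889 11689.0 [ 632.41319612 -138.85638277  100.        ]
old [555.86202896 -65.01190379 140.31778916]
new top 294.846352247605 178.16249078850404 2714.0 [ 563.10165971 -112.53826232  107.        ]
new scene 263.30216273710334 167.63499379542634 11282.0 [ 636.68534535 -149.81494961  100.        ]
new [ 569.08531102 -100.94286264  129.47767881]
[ 13.22328206 -35.93095885 -10.84011035]
```

View pics/k.png

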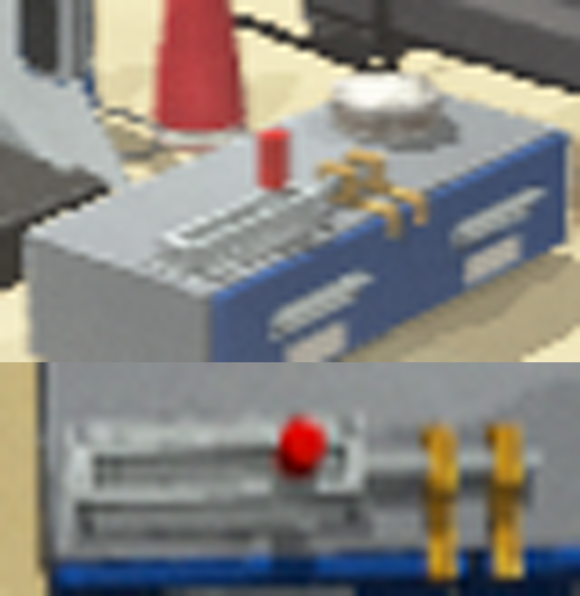

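The push ended at a hard stop (same stiffness as at the drawer stops), and the rod tip is past both keepers. The knob stands about 52 mm left of the chest middle, which fits the far end of travel. I have plenty of time, so I'll push once more, lower on the knob, to be sure.

Request:
step_arm([
  [[15, -30, 0, 0, 0, 0], [35, -60, 0, 0, 0, 0], [55, -90, -10, 0, 0, 0], [75, -115, -30, 0, 0, 0], [95, -135, -50, 0, 0, 0], [104, -155, -75, 0, 0, 0], [104, -165, -100, 0, 0, 0], [104, -165, -120, 0, 0, 0], [104, -165, -134, 0, 0, 0], [104, -175, -134, 0, 0, 0], [104, -185, -134, 0, 0, 0], [104, -195, -134, 0, 0, 0]],
])

```text
time: 12.98
tool_pos: [565.6, -85.1, 116.4]
tcp_rot: [180.0, -0.1, 2.5]
ft_force: [0.1, 0.4, -0.0]
finger_gap: -0.2
grip_force: 0.0
```

Request:
step_arm([
  [[0, -3, 0, 0, 0, 0], [0, -6, 0, 0, 0, 0], [0, -9, 0, 0, 0, 0], [0, -11, 0, 0, 0, 0], [0, -13, 0, 0, 0, 0], [0, -13, 0, 0, 0, 0]],
])

```text
time: 13.48
tool_pos: [565.7, -93.3, 116.4]
tcp_rot: [-179.8, -0.1, 2.6]
ft_force: [-1.3, 12.8, 5.4]
finger_gap: -0.1
grip_force: 6.3
```

Request:
step_arm([
  [[0, -2, 0, 0, 0, 0], [0, -4, 0, 0, 0, 0], [0, -6, 0, 0, 0, 0], [0, -6, 0, 0, 0, 0]],
])

```text
time: 13.82
tool_pos: [565.7, -94.4, 116.5]
tcp_rot: [-179.3, -0.1, 2.7]
ft_force: [-1.4, 35.6, 12.1]
finger_gap: 0.1
grip_force: 17.7
```

Request:
step_arm([
  [[0, 10, 0, 0, 0, 0], [0, 35, 0, 0, 0, 0], [0, 40, 20, 0, 0, 0], [0, 40, 50, 0, 0, 0], [0, 40, 80, 0, 0, 0], [0, 50, 110, 0, 0, 0], [-20, 80, 120, 0, 0, 0], [-40, 110, 130, 0, 0, 0], [-60, 145, 130, 0, 0, 0], [-80, 180, 130, 0, 0, 0], [-100, 215, 130, 0, 0, 0], [-100, 215, 130, 0, 0, 0]],
])

```text
time: 14.82
tool_pos: [462.0, 118.5, 246.0]
tcp_rot: [-179.8, -0.0, 2.8]
ft_force: [-0.2, -0.4, -1.2]
finger_gap: 0.3
grip_force: 0.0
```

```bash
python3 - <<'E'
from h import *
import pickle
S=pickle.load(open("S.pkl","rb"))["top"];M=pickle.load(open("N.pkl","rb"))["top"];N=vision.snapshot("top")
a,b,l,rr=172,186,270,302
for s in(S,M,N):
    im=s["img"][a:b,l:rr].astype(float);w=np.clip(im[...,2]-np.maximum(im[...,1],im[...,0])-40,0,None)
    y,x=np.mgrid[a:b,l:rr];print((w*x).sum()/w.sum(),(w*y).sum()/w.sum(),at(s,(w*x).sum()/w.sum(),(w*y).sum()/w.sum(),105))
for n,q in (("holder",(150,180,322,356)),("weight",(192,214,240,262)),("vial",(180,200,358,380)),("tub",(212,245,376,412)),("stapler",(208,232,98,152))):
    a,b,l,rr=q;A=S["img"][a:b,l:rr].astype(float);B=N["img"][a:b,l:rr].astype(float);print(n,abs(A-B).mean(),cv2.phaseCorrelate(A.mean(2),B.mean(2)))
print(r.sense()["ft_force"])
E
```

```text
279.15602836879435 178.72036474164133 [561.47638562 -68.99259172 105.        ]
294.846352247605 178.16249078850404 [ 563.56608889 -112.7249779   105.        ]
294.8617142857143 178.18133333333333 [ 563.512683   -112.76741669  105.        ]
holder 8.455228758169934 ((-0.05947084513379153, 0.008302694082859219), 0.9619702894022013)
weight 2.3794765840220387 ((0.02308137881098382, 0.02308823634391821), 0.9617862729785434)
vial 7.150757575757575 ((0.03495161724945284, -0.03578299463424095), 0.8986619223614899)
tub 16.192480359147027 ((0.025727851877618946, 0.040210620932995766), 1.0197620802123248)
stapler 34.43235596707819 ((0.3787742503666216, 0.3515800601738732), 0.5063738248438159)
[0.49186707 0.1644723  0.17324369]
```

The knob didn't move under another 36 N, so it is at its stop. The bystanders haven't moved and the hand is clear.

```bash
python3 -c "
from bench import r
print(r.hand_in())"
```

```text
the job is handed in; nothing more can be done
None
```

I pushed both drawers home, shot the bolt through both keepers to its stop and handed the job in with the hand clear and the bystanders unmoved. The verdict wasn't shown, and the camera put bolt travel at about 44 mm, so I'm relying on the hard stop felt at 36 N for the 45 mm threshold.

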